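Hang the brush on the swing-out hook and fold it away

ROBOT

A 6-joint arm with a two-finger parallel gripper is mounted at the origin on the work surface. World frame = base frame: x ahead of the robot, y to its left, z up, the work surface at z = 0. Lengths are in m, angles in rad, forces in N, time in s.
With the tool pointing down it reaches from about 0.25 to 0.775 m from the base axis. Payload 4 kg.
Tool frame: the origin (TCP) lies on the centre line of the jaws, within the pads' length; the fingertips stand 14 mm ahead of it and the grasp point (between the pads) lies 5 mm behind it (robot.tcp_to_tips is the distance from the TCP to the fingertips, in m); z points along the fingers, y is the line along which they close (so a half turn about z gives the same grasp; the last joint's range is limited). The gripper opens to 94 mm and grips with 3 to 60 N. Pads are 16 mm wide; open, the fingers measure 119 mm over their backs; the gripper's body (75 mm by 177 mm) begins 78 mm behind the grasp point.
Start: joints at [-1.446, 0.087, 1.371, -0, 1.684, -0.103], TCP at [0.124, -0.536, 0.22] pointing down, gripper open.
Joint ranges: [-3.1, 3.1], [-0.76, 2.03], [0.27, 2.55], [-1.08, 4.22], [0.17, 2.65], [-2.57, 2.57]. Speed limits (rad/s): [2.79, 2.79, 3.14, 3.14, 3.14, 3.14].

INTERFACE

Orientations are given as [roll, pitch, yaw] about the fixed x, y, z axes, in that order (R = Rz(yaw) Ry(pitch) Rx(roll)).
In Python, from bench import robot gives the robot as it stands.
- The arm moves only by the tool carry_out, never from a script. Its argument "increments" is a list of rows, each a list of 3 entries, a list of its own where there are three numbers: the closure in counts, from 0 (fully open) to 255 (shut), then the shift along the tool's x, y, z in mm, then the turn about the tool's z in degrees. In form: [[fingers, [dx, dy, dz], twist], ...]. A call has 1 to 8 rows; each row shifts and turns the commanded pose from where the row before left it, along the tool's axes as they then stand; what a row does not reach is not made up. A row lasts 1/10 s, in which the tool goes at most 50 mm and 8.59 degrees, less where a joint would pass 70% of its speed; a pose out of reach is approached as far as the arm can. A call with a gripper value outside its range is refused whole. The fingers move at their own pace and stop on an object; the grip force is fixed at half the most. Time passes only in rows, so rows that do not move let the fingers close. It gives the time, the measured TCP pose, the force, the opening and the grip force at its end, in the units of the state.
- robot.get_obs(): the state, without advancing time (a new reading comes with each control period).
- robot.snapshot(name): name is "scene" or "top" or "wrist"; returns the picture (400x640x3 uint8, blue, green, red); there is no depth.
- robot.get_calibration(name): a dict with "vfov" (degrees; the focal length in pixels is half the picture's height over the tangent of half this angle, whatever the lens; pixels are square), "cx", "cy" (the principal point, pixels), "T" (4x4, takes a point from camera to world coordinates). Camera axes: x right, y down, z forward; pixel columns grow to the right and rows downward; lengths in m; the calibration is good to about 2 mm. A picture is of the moment at which its call begins: read the wrist's pose just before it. get_calibration takes no time and is no camera call; for the wrist camera it gives the pose at the moment of the call.
- robot.close_job(): hands the job in; it is judged then, once.
The state is a dict: "time": time; "joint_positions": joint angles; "qvel": joint speeds; "joint_torque": joint torques, N m; "tool_pos": TCP position; "ee_rot": TCP orientation; "wrist_force": force on the tool from outside, world axes, zero at the start; "wrist_torque": the same for the moment, N m; "width": finger opening in m; "finger_force": force on a finger pad.
Only numpy, scipy, OpenCV 4.12 (cv2) and the standard library are available. Lean on these libraries where they do the work, as an engineer would, in place of code of your own. Each camera call takes 0.05 s, during which the arm holds its last target. There are 200 camera calls.

TASK

Swing the cabinet's hook arm well out, roughly square to the cabinet front, then hang the wooden brush that has an eye in its handle on the upturned end of the arm by that eye, and let it hang free. Then fold the arm, with the brush hanging on it, fully back alongside the cabinet front, so that the brush hangs there quietly. Leave the other things on the worktop where they are.

Things in the scene. Friction and masses are not known exactly. Their poses are not given: they have to be found in the camera images.
- hook_arm (a joint): Angle of the chrome swing-out hook arm about its vertical pivot: 0 = folded, parallel to the cabinet's open front and 50 mm in front of it (a stop); grows anticlockwise seen from above as the arm swings out, 1.57 = square to the front, stop at 1.75. It stays where it is left; about 1 N at mid-length moves it.
- hook_pivot (a point): On the arm's pivot axis, at the height of the arm's straight rod (245 mm above the worktop). The rod is 6 mm thick and level, straight for 145 mm from the pivot towards the hook end; a 18 mm wide barrel with two bracket bars stands at the pivot, up to 22 mm above and 40 mm below the rod. Pointing of the axes: y along the arm to its hook end, -x the way the arm opens, z up.
- hook_seat (a point): Lowest part of the hook end, on the centre of the 6 mm rod, 164 mm from the pivot and 9 mm lower than the straight rod: a dip in which a hung eye settles (the eye's centre then hangs some 6 mm below this point).
- hook_tip (a point): Top of the upturned hook end: an 8 mm ball on the 6 mm rod, 180 mm from the pivot, 34 mm above the straight rod; the last 31 mm below it stand upright.
- cabinet: White counter-top cabinet, fixed: 300 wide, 160 deep, 285 mm high, open bay and a mirrored door; origin at the centre of its underside, -x out of its front, z up. The arm's pivot stands 50 mm in front of its front face, 134 mm to -y of its centre.
- brush_grip (a point): Where to grasp the brush: the middle of the straight wooden handle next to the head, half-way up (24 mm above the worktop as it lies, pins down). Handle 24 mm wide (y), 10 mm thick (z), free from the head's edge, 20 mm to -x of here, to the eye. x points along the handle to the eye, z is up off the worktop as it lies. Whole brush 198 mm long, 120 g; head 100 x 56 mm and 30 mm deep, from 20 to 120 mm to -x of here; centre of mass about 50 mm to -x of here.
- brush_eye (a point): Centre of the brush's hanging eye, 60 mm to +x of brush_grip on the same line and height: a through hole of 19 mm in a round end of 36 mm, 10 mm thick; its hole runs along z. x points along the handle away from the head.
- plain_brush: Similar but shorter wooden brush (167 mm) with a rounded handle end and no eye: leave. Origin under it, near its middle; handle to +x.
- toothbrush_cup: White cup of 74 mm across and 95 mm high with toothbrushes up to 180 mm: leave. Origin under its centre.
- soap_pump: Pump bottle 66 mm across, 171 mm high: leave. Origin under its centre.
- paper_roll: Upright white paper roll 104 mm across, 100 mm high: leave. Origin under its centre.
- cream_jar: Low jar 60 mm across, 34 mm high, near the cabinet: leave. Origin under its centre.
- soap_dish: Round dish 110 mm across with a bar of soap, 27 mm high: leave. Origin under its centre.
Things that resemble listed ones, but are neither listed nor needed, are in the scene too. What is shaped like the part that bears brush_grip but purple or red is not meant.

How it is judged:
On the way, in this order (a step that is already met when the one before it is completed fails the run):
1. the hook arm has been swung well out (past 1.1 rad) (value of joint hook_arm above 1.1 rad), for 0.2 s.
2. the brush hangs free by its eye in the hook's dip, arm still out (past 0.8 rad) (distance between brush_eye and hook_seat below 0.02 m and angle between brush_eye's own x axis and vertical below 0.8 rad and contact force between the fingers and brush below 0.1 N and value of joint hook_arm above 0.8 rad), for 0.2 s.
At the end, for the whole second after the job is handed in: The arm is folded (under 0.2 rad), the brush hangs by its eye in the hook's dip (eye centre within 20 mm of hook_seat), its handle within 0.35 rad of upright, eye up, not swinging hard (under 0.25 m/s) (value of joint hook_arm below 0.2 rad and distance between brush_eye and hook_seat below 0.02 m and angle between brush_eye's own x axis and vertical below 0.35 rad and linear speed of brush below 0.25 m/s); the robot touches nothing.
It fails at once if another thing on the worktop is shifted by more than 30 mm (distance of any of plain_brush, toothbrush_cup, soap_pump, paper_roll, cream_jar, soap_dish from where it was at the start of the episode above 0.03 m).
It also fails if it takes over 72 s, if anything falls off the work surface, if the arm or the gripper's body presses on something with over 40 N, if the wrist force passes 120 N, or if a joint passes its speed limit or range.

## Working session

There is one attempt and no reset: what is moved stays moved. The work goes in short steps, Python scripts to look and compute and a tool call to move; the robot and the scene stay as the last step left them, time stands still between calls to the robot, and variables do not carry over. Pictures are saved under pics/ and viewed, at most 10 in all, crops included, and the job is handed in when it is done.

Besides the shell and the picture viewer there is one more tool, called after "Emit:" in YAML: its name, and indented under it one key for each argument. carry_out: Moves the arm, as the interface text tells. Its arguments: {"type":"object","properties":{"increments":{"type":"array","items":{"type":"array"}}},"required":["increments"]}

```bash
mkdir -p pics
python3 - <<'E'
from bench import robot
import cv2,numpy as np
for n in ("scene","top"):
    cv2.imwrite(f"pics/{n}0.png",robot.snapshot(n))
    c=robot.get_calibration(n);print(n,c["vfov"],c["cx"],c["cy"],np.round(c["T"],3).tolist())
o=robot.get_obs();print({k:np.round(v,3).tolist() for k,v in o.items()}, robot.tcp_to_tips)
E
```

```text
scene 47.96029367739656 327.1249221272956 198.4778007208989 [[0.849, 0.405, -0.34, 0.92], [0.528, -0.638, 0.56, -0.671], [0.01, -0.655, -0.756, 1.131], [0.0, 0.0, 0.0, 1.0]]
top 51.51037060780859 320.9986544559283 207.29260225620752 [[-0.02, -0.998, 0.058, 0.403], [-1.0, 0.019, -0.019, 0.053], [0.018, -0.058, -0.998, 1.373], [0.0, 0.0, 0.0, 1.0]]
{'time': 0.1, 'joint_positions': [-1.446, 0.088, 1.372, -0.0, 1.684, -0.103], 'qvel': [0.001, -0.001, -0.002, 0.002, -0.001, -0.0], 'joint_torque': [0.001, -34.125, -30.33, 0.072, 0.03, -0.0], 'tool_pos': [0.124, -0.535, 0.218], 'ee_rot': [-3.14, -0.0, 0.228], 'wrist_force': [-0.845, -0.799, -0.441], 'wrist_torque': [-0.011, 0.026, -0.012], 'finger_force': 0.0, 'width': 0.094} 0.014
```

View pics/scene0.png

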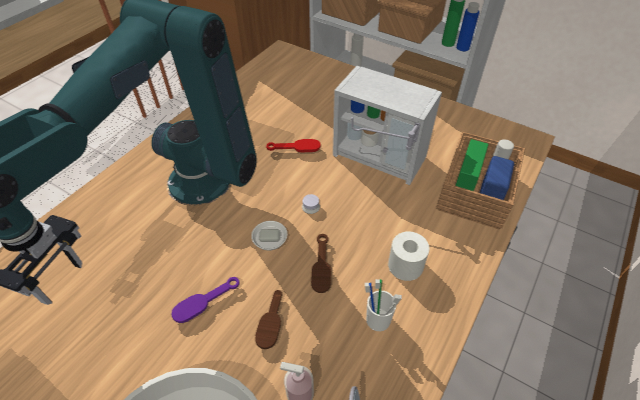

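View pics/top0.png

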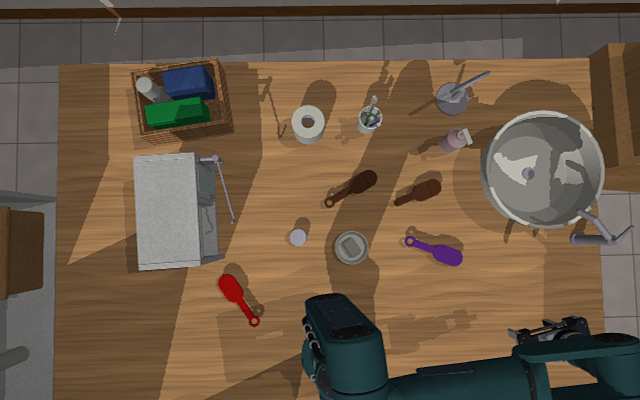

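Top view: the candidates are a dark wooden brush with an eye at (350,188), eye near (329,203). The others are the plain wooden brush at (418,192), the purple one at (433,249) and the red one at (238,298). I choose (350,188) and will check it in a crop. The cabinet is at (175,210), with the hook arm from (212,158) to (234,221).

Run:
```python
import cv2,numpy as np
t=cv2.imread("pics/top0.png");s=cv2.imread("pics/scene0.png")
a=cv2.resize(t[145:275,125:255],(520,520),interpolation=2)  #x4
b=cv2.resize(t[160:225,315:385],(280,260),interpolation=2)  #x4
c=cv2.resize(s[225:295,295:345],(200,280),interpolation=2)
im=np.zeros((560,800,3),np.uint8);im[:520,:520]=a;im[:260,520:]=b;im[270:550,520:720]=c
cv2.imwrite("pics/crop1.png",im)
cv2.imwrite("pics/crop2.png",cv2.resize(s[60:190,320:450],(600,600),interpolation=2))
```

```text
(no output)
```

View pics/crop1.png

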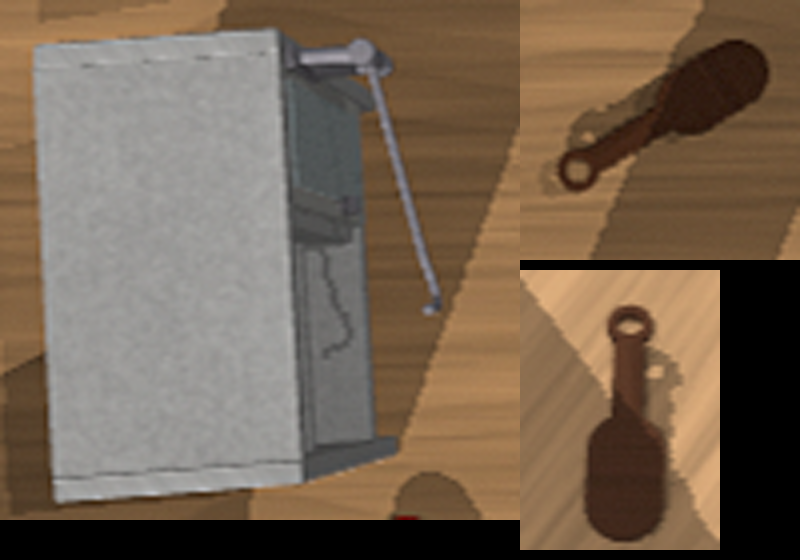

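View pics/crop2.png

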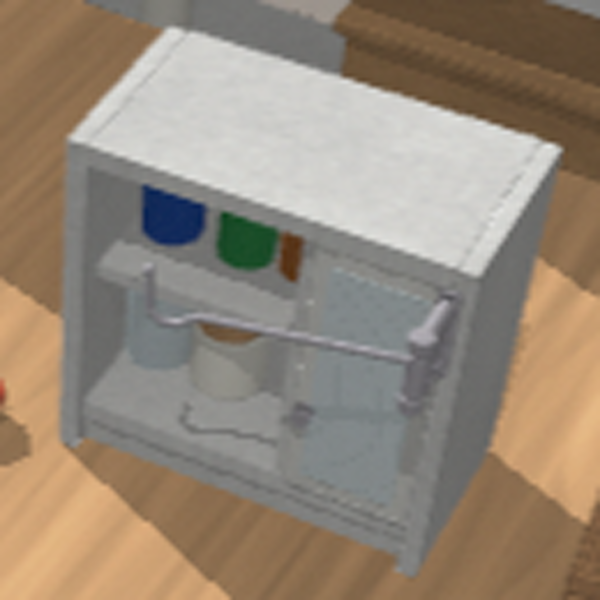

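The crops confirm the choice: this brush has a through eye, in the top picture at about (329.5,202.5) with the head's far end at about (376,172.5). The hook tip is at about (232.5,222.5) and the pivot barrel at (215.5,157.5).

```bash
cat > h.py <<'E'
import numpy as np
from bench import robot
def ray(cam,u,v,T=None,c=None):
    c=c or robot.get_calibration(cam);f=200/np.tan(np.radians(c["vfov"]/2));T=np.array(c["T"])
    return T[:3,3],T[:3,:3]@np.array([(u-c["cx"])/f,(v-c["cy"])/f,1])
def onz(cam,u,v,z,c=None):
    p,d=ray(cam,u,v,c=c);return p+d*(z-p[2])/d[2]
def tri(l):
    A=np.zeros((3,3));b=np.zeros(3)
    for cam,u,v in l:
        p,d=ray(cam,u,v);d/=np.linalg.norm(d);P=np.eye(3)-np.outer(d,d);A+=P;b+=P@p
    return np.linalg.solve(A,b)
def proj(cam,p):
    c=robot.get_calibration(cam);f=200/np.tan(np.radians(c["vfov"]/2));T=np.array(c["T"])
    q=T[:3,:3].T@(np.array(p)-T[:3,3]);return np.array([c["cx"]+f*q[0]/q[2],c["cy"]+f*q[1]/q[2]])
E
python3 - <<'E'
from h import *
k=lambda u,v:(125+u/4-.4,145+v/4-.4)
np.set_printoptions(precision=3,suppress=True)
for n,(u,v),z in [("pivot",k(362,48),.267),("tip",k(430,310),.279),("c1",k(37,45),.285),("c2",k(277,30),.285),("c3",k(303,483),.285),("c4",k(57,500),.285)]:
    print(n,onz("top",u,v,z))
s=lambda u,v:(320+u/4.615-.4,60+v/4.615-.4)
print("tip tri",tri([("top",*k(430,310)),("scene",*s(150,268))]),"pivot@.245 scene",onz("scene",*s(414,355),.245))
b=lambda u,v:(315+(u-520)/4-.4,160+v/4-.4)
e=onz("top",*b(578,170),.026);h=onz("top",*b(764,50),.026);print("eye",e,"head",h,np.linalg.norm(h-e))
cs=lambda u,v:(295+(u-520)/4-.4,225+(v-270)/4-.4)
print("eye scene",onz("scene",*cs(630,327),.026),"head scene",onz("scene",*cs(622,538),.026))
for n,p in dict(jar=(298,237),dish=(351,247),roll=(308,124),cup=(370,120)).items(): print(n,onz("top",*p,.05))
E
```

```text
pivot [0.609 0.313 0.267]
tip [0.432 0.266 0.279]
c1 [0.611 0.521 0.285]
c2 [0.618 0.364 0.285]
c3 [0.321 0.348 0.285]
c4 [0.314 0.506 0.285]
tip tri [0.433 0.266 0.281] pivot@.245 scene [0.599 0.323 0.245]
eye [0.498 0.    0.026] head [ 0.593 -0.154  0.026] 0.18185236274461994
eye scene [0.496 0.003 0.026] head scene [ 0.587 -0.151  0.026]
jar [0.386 0.103 0.05 ]
dish [ 0.351 -0.065  0.05 ]
roll [0.75  0.064 0.05 ]
cup [ 0.76  -0.137  0.05 ]
```

Emit:
carry_out:
  increments:
    - [255, [0, 0, -15], -8.5]
    - [255, [0, 0, -15], -8.5]
    - [255, [0, 0, -15], -8.5]
    - [255, [0, 0, -15], -8.5]
    - [255, [0, 0, -15], -8.5]
    - [255, [0, 0, -15], -8.5]
    - [255, [0, 0, -15], -8.5]
    - [255, [0, 0, -15], -8.5]

```text
time: 0.9
tool_pos: [0.1242, -0.5356, 0.3394]
ee_rot: [-3.141, -0.001, 1.421]
wrist_force: [0.1, -0.1, 0.1]
width: 0.0337
finger_force: 0.0
```

Emit:
carry_out:
  increments:
    - [255, [0, 0, 0], -8.5]
    - [255, [40, 25, 0], 0]
    - [255, [40, 25, 0], 0]
    - [255, [40, 25, 0], 0]
    - [255, [40, 25, 0], 0]
    - [255, [40, 25, 0], 0]
    - [255, [40, 25, 0], 0]
    - [255, [0, 0, 0], 0]

```text
time: 1.7
tool_pos: [0.2782, -0.2929, 0.3401]
ee_rot: [3.14, -0.0, 1.571]
wrist_force: [-0.7, -0.1, -0.5]
width: 0.0003
finger_force: 0.0
```

Emit:
carry_out:
  increments:
    - [255, [40, 20, 0], 0]
    - [255, [40, 20, 0], 0]
    - [255, [40, 20, 0], 0]
    - [255, [40, 20, 0], 0]
    - [255, [40, 20, 0], 0]
    - [255, [40, 20, 0], 0]
    - [255, [40, 20, 0], 0]
    - [255, [40, 20, 0], 0]

```text
time: 2.5
tool_pos: [0.4393, 0.0227, 0.339]
ee_rot: [-3.141, 0.001, 1.562]
wrist_force: [0.1, 0.1, 1.2]
width: 0.0004
finger_force: 0.0
```

Emit:
carry_out:
  increments:
    - [255, [40, 12, 0], 0]
    - [255, [40, 10, 0], 0]
    - [255, [40, 10, 0], 0]
    - [255, [40, 5, 0], 0]
    - [255, [40, 5, 0], 0]
    - [255, [40, 0, 0], 0]
    - [255, [40, 0, 0], 0]
    - [255, [0, 0, 0], 0]

```text
time: 3.3
tool_pos: [0.4828, 0.3046, 0.337]
ee_rot: [-3.138, 0.001, 1.568]
wrist_force: [-0.7, -0.7, -0.7]
width: 0.0006
finger_force: 0.0
```

Run:
```python
from h import *
import cv2
print(np.round(robot.get_obs()["tool_pos"],4))
c=robot.get_calibration("wrist");w=robot.snapshot("wrist")
print(c["vfov"],c["cx"],c["cy"],np.round(c["T"],4).tolist())
cv2.imwrite("pics/w1.png",w)
```

```text
[0.4828 0.3046 0.337 ]
70.81301252991652 323.56512095544457 203.63749991803644 [[1.0, -0.0025, -0.0032, 0.4841], [-0.0033, -0.958, -0.2868, 0.3876], [-0.0023, 0.2868, -0.958, 0.5012], [0.0, 0.0, 0.0, 1.0]]
```

View pics/w1.png

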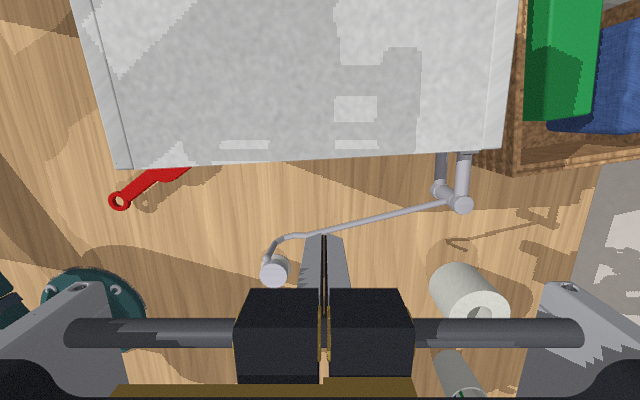

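The wrist view shows the hook ball at (273,272), the barrel top at (461,204), and the fingertips at (323,237) just above the rod.

Run:
```python
from h import *
a=onz("wrist",273,271,.283);b=onz("wrist",461,204,.267)
print(a,b,np.hypot(*(a-b)[:2]))
for p in [(310,235),(400,212)]: print(onz("wrist",*p,.248))
print(onz("wrist",500,148,.285),onz("wrist",130,168,.285))
```

```text
[0.43914104 0.25857784 0.283     ] [0.60328279 0.31412648 0.267     ] 0.17328636563444985
[0.47020722 0.27751471 0.248     ]
[0.55611589 0.30068783 0.248     ]
[0.61771356 0.36384638 0.285     ] [0.33381245 0.35010077 0.285     ]
```

Emit:
carry_out:
  increments:
    - [255, [15, 0, 0], 0]
    - [255, [0, 0, 25], 0]
    - [255, [0, 0, 25], 0]
    - [255, [0, 0, 25], 0]
    - [255, [0, 0, 22], 0]
    - [255, [0, 0, 0], 0]

```text
time: 3.95
tool_pos: [0.4818, 0.3146, 0.2385]
ee_rot: [-3.135, 0.004, 1.561]
wrist_force: [-0.9, -0.0, -0.6]
width: 0.0005
finger_force: 0.0
```

Emit:
carry_out:
  increments:
    - [255, [-15, 0, 0], 0]
    - [255, [-15, 0, 0], 0]
    - [255, [-15, 2, 0], 0]
    - [255, [-15, 4, 0], 0]
    - [255, [-15, 6, 0], 0]
    - [255, [-15, 8, 0], 0]
    - [255, [-15, 10, 0], 0]
    - [255, [0, 0, 0], 0]

```text
time: 4.75
tool_pos: [0.5132, 0.2083, 0.2424]
ee_rot: [3.141, 0.002, 1.559]
wrist_force: [-0.0, -0.1, 1.4]
width: 0.0003
finger_force: 0.0
```

Emit:
carry_out:
  increments:
    - [255, [-8, 8, 0], 0]
    - [255, [-6, 9, 0], 0]
    - [255, [-2, 10, 0], 0]
    - [255, [0, 10, 0], 0]
    - [255, [0, 10, 0], 0]
    - [255, [0, 10, 0], 0]
    - [255, [0, 6, 0], 0]
    - [255, [0, 0, 0], 0]

```text
time: 5.55
tool_pos: [0.576, 0.1948, 0.242]
ee_rot: [3.141, -0.0, 1.563]
wrist_force: [-0.3, 0.4, -0.6]
width: 0.0004
finger_force: 0.0
```

Run:
```python
from h import *
import cv2
print(np.round(robot.get_obs()["tool_pos"],4))
s=robot.snapshot("scene");t=robot.snapshot("top")
im=np.hstack([cv2.resize(s[60:190,320:450],(400,400),interpolation=2),cv2.resize(t[130:230,180:280],(400,400),interpolation=2)])
cv2.imwrite("pics/c3.png",im)
```

```text
[0.576  0.1948 0.242 ]
```

View pics/c3.png

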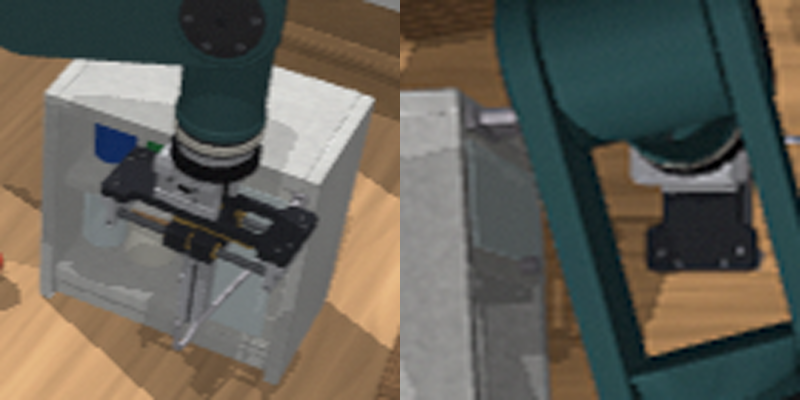

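Arm swung out (rod visible in front of the fingers at about (215,310) in the crop). Back off, rise and go over to the brush.

Emit:
carry_out:
  increments:
    - [200, [0, -12, 0], 0]
    - [200, [0, -4, -40], 0]
    - [200, [0, 0, -40], 0]
    - [0, [-20, 0, -30], 0]
    - [0, [-45, -5, 0], 0]
    - [0, [-45, -5, 0], 0]
    - [0, [-45, -5, 0], 0]
    - [0, [-45, -5, 0], 0]

```text
time: 6.45
tool_pos: [0.5367, -0.0062, 0.3531]
ee_rot: [3.14, 0.0, 1.564]
wrist_force: [1.2, -0.0, -0.2]
width: 0.0569
finger_force: 0.0
```

Emit:
carry_out:
  increments:
    - [0, [-45, -5, 0], 0]
    - [0, [-6, -5, 0], 0]
    - [0, [0, 0, 0], -8]
    - [0, [0, 0, 0], -8]
    - [0, [0, 0, 0], -8]
    - [0, [0, 0, 0], -7.5]
    - [0, [0, 0, 0], 0]
    - [0, [0, 0, 0], 0]

```text
time: 7.25
tool_pos: [0.5269, -0.0552, 0.3528]
ee_rot: [3.141, 0.0, 2.111]
wrist_force: [0.2, 0.5, -0.5]
width: 0.094
finger_force: 0.0
```

Run:
```python
from h import *
import cv2
o=robot.get_obs();print(np.round(o["tool_pos"],4),o["ee_rot"])
c=robot.get_calibration("wrist");w=robot.snapshot("wrist");cv2.imwrite("pics/w2.png",w)
import json;json.dump({k:np.array(v).tolist() for k,v in c.items()},open("w2.json","w"))
```

```text
[ 0.5269 -0.0552  0.3528] [3.14092129e+00 2.89503246e-04 2.11102836e+00]
```

View pics/w2.png

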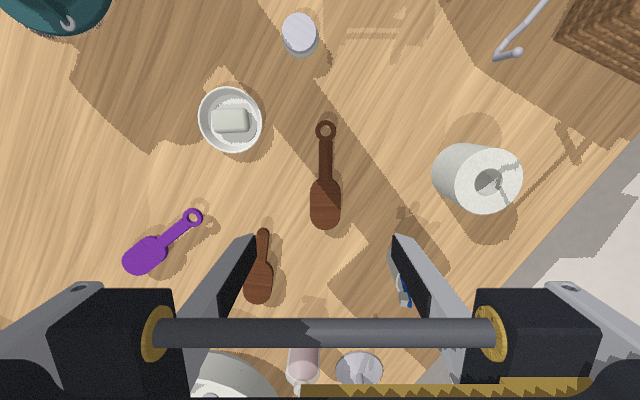

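The wooden brush with the eye lies at (326,130)–(325,229). The hook's bend is at (494,58) and its ball at (519,51).

Run:
```python
from h import *
import json
c=json.load(open("w2.json"))
e=onz("w",326,130.5,.026,c);h=onz("w",325,229.5,.028,c);d=(e-h)[:2];L=np.hypot(*d);d/=L
g=e[:2]-.06*d
print("eye",e,"head",h,"L",L,"yaw",np.arctan2(d[1],d[0]),"grip",g)
o=robot.get_obs();yaw=o["ee_rot"][2];D=g-o["tool_pos"][:2]
print("tool dx,dy mm",1e3*D@[np.cos(yaw),np.sin(yaw)],1e3*D@[np.sin(yaw),-np.cos(yaw)])
t=onz("w",519,51,.279,c);print("ball",t,"bend",onz("w",495,58,.24,c))
p=np.array([.606,.314]);v=t[:2]-p;print("r",np.hypot(*v),"dir",np.arctan2(v[1],v[0]))
```

```text
eye [0.49762412 0.0028486  0.026     ] head [ 0.58832368 -0.15123889  0.028     ] L 0.1787997864985414 yaw 2.102808990605486 grip [ 0.52806025 -0.04885867]
tool dx,dy mm 4.939678895808897 4.293151598972372
ball [0.5863126  0.13510577 0.279     ] bend [0.58854533 0.13942074 0.24      ]
r 0.17997427313038122 dir -1.6804057319011638
```

Emit:
carry_out:
  increments:
    - [0, [5, 4, 40], 0.5]
    - [0, [0, 0, 45], 0]
    - [0, [0, 0, 45], 0]
    - [0, [0, 0, 45], 0]
    - [0, [0, 0, 45], 0]
    - [0, [0, 0, 40], 0]
    - [0, [0, 0, 30], 0]
    - [0, [0, 0, 15], 0]

```text
time: 8.1
tool_pos: [0.5254, -0.0489, 0.0437]
ee_rot: [-3.137, -0.004, 2.102]
wrist_force: [0.6, 1.0, -0.3]
width: 0.0939
finger_force: 0.0
```

```bash
python3 -c "
from h import *
o=robot.get_obs();print(o['tool_pos'],o['ee_rot'])"
```

```text
[ 0.52544241 -0.0488514   0.04371514] [-3.13724379 -0.00403707  2.10235422]
```

Emit:
carry_out:
  increments:
    - [0, [0, 0, 15], 0]
    - [0, [0, 0, 13], 0]
    - [0, [0, 0, 0], 0]
    - [255, [0, 0, 0], 0]
    - [255, [0, 0, 0], 0]
    - [255, [0, 0, 0], 0]
    - [255, [0, 0, 0], 0]
    - [255, [0, 0, 0], 0]

```text
time: 8.9
tool_pos: [0.5281, -0.0497, 0.02]
ee_rot: [3.141, 0.001, 2.104]
wrist_force: [-0.8, 1.0, -0.9]
width: 0.0574
finger_force: 0.0
```

Emit:
carry_out:
  increments:
    - [255, [0, 0, 0], 0]
    - [255, [0, 0, 0], 0]
    - [255, [0, 0, 0], 0]
    - [255, [0, 0, -10], 0]
    - [255, [0, 0, -20], 0]
    - [255, [0, 0, -20], 0]
    - [255, [0, 0, 0], 0]

```text
time: 9.6
tool_pos: [0.5302, -0.05, 0.0731]
ee_rot: [3.136, 0.005, 2.104]
wrist_force: [-0.1, 0.5, -0.9]
width: 0.0236
finger_force: 30.0
```

Emit:
carry_out:
  increments:
    - [255, [0, 0, -35], 0]
    - [255, [0, 0, -40], 7]
    - [255, [0, 0, -45], 7.5]
    - [255, [0, 0, -45], 7.5]
    - [255, [0, 0, -45], 7.5]
    - [255, [0, 0, -40], 7.3]
    - [255, [0, 0, -12], 0]
    - [255, [0, 0, 0], 0]

```text
time: 10.4
tool_pos: [0.5285, -0.0497, 0.3326]
ee_rot: [3.138, 0.0, 1.464]
wrist_force: [1.2, -0.3, -2.2]
width: 0.0238
finger_force: 30.0
```

```bash
cat > g.py <<'E'
from h import *
def togo(target):
    o=robot.get_obs();y=o["ee_rot"][2];D=np.array(target)-o["tool_pos"][:2]
    print(o["tool_pos"],o["ee_rot"],"dx,dy mm",1e3*D@[np.cos(y),np.sin(y)],1e3*D@[np.sin(y),-np.cos(y)],o["width"],o["wrist_force"])
E
python3 -c "
from g import *
togo((.5795,.0755))"
```

```text
[ 0.528473   -0.04968376  0.33257996] [3.13842780e+00 3.32557587e-04 1.46443457e+00] dx,dy mm 129.89343088245496 37.44896795813799 0.023800277574841926 [ 1.16633231 -0.34820556 -2.20265217]
```

Move to about 30 mm short and look.

Emit:
carry_out:
  increments:
    - [255, [15, 8, 0], 0]
    - [255, [25, 8, 0], 0]
    - [255, [25, 8, 0], 0]
    - [255, [20, 8, 0], 0]
    - [255, [15, 5, 0], 0]
    - [255, [0, 0, 0], 0]
    - [255, [0, 0, 0], 0]

```text
time: 11.1
tool_pos: [0.5752, 0.046, 0.3297]
ee_rot: [-3.139, 0.001, 1.463]
wrist_force: [0.2, -0.8, -1.0]
width: 0.0235
finger_force: 30.0
```

Run:
```python
from g import *
import cv2,json
togo((.5795,.0755))
c=robot.get_calibration("wrist");w=robot.snapshot("wrist");cv2.imwrite("pics/w3.png",w)
json.dump({k:np.array(v).tolist() for k,v in c.items()},open("w3.json","w"))
```

```text
[0.57523205 0.04595168 0.32974037] [-3.13856774e+00  9.44404753e-04  1.46269119e+00] dx,dy mm 29.836318458858777 1.0549308685019332 0.02353413846223543 [ 0.22845105 -0.76569129 -1.0023263 ]
```

View pics/w3.png

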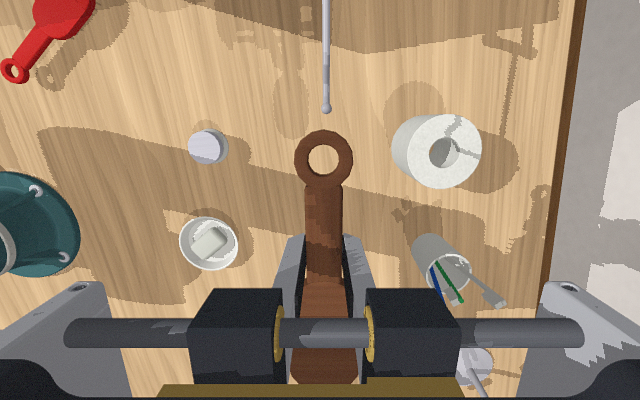

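The eye is at (323,158), the hook ball at (326,109), and they are in line.

Run:
```python
from h import *
import json
c=json.load(open("w3.json"));o=robot.get_obs();y=o["ee_rot"][2]
t=onz("w",326,108.5,.277,c)
for z in (.326,.334):
    e=onz("w",323,158,z,c);D=(t-e)[:2]
    print(e,t,"dx,dy",1e3*D@[np.cos(y),np.sin(y)],1e3*D@[np.sin(y),-np.cos(y)], "eye-tcp",np.linalg.norm((e-o["tool_pos"])[:2]))
    a=onz("w",323,130,z,c);b=onz("w",323,187,z,c);print("ring",np.linalg.norm(a-b)) # 36mm
```

```text
[0.58219079 0.10673404 0.326     ] [0.58739058 0.13592454 0.277     ] dx,dy 29.58301413283395 1.9921182498760976 eye-tcp 0.061652179019747955
ring 0.033770198715955546
[0.58233654 0.10777324 0.334     ] [0.58739058 0.13592454 0.277     ] dx,dy 28.534118173794344 1.960323777461289 eye-tcp 0.06270123712089759
ring 0.0321609066232012
```

Emit:
carry_out:
  increments:
    - [255, [10, 2, 0], 0]
    - [255, [12, 0, 0], 0]
    - [255, [7, 0, 0], 0]
    - [255, [0, 0, 0], 0]
    - [255, [0, 0, 0], 0]
    - [255, [0, 0, 15], 0]
    - [255, [0, 0, 10], 0]
    - [255, [0, 0, 0], 0]

```text
time: 11.95
tool_pos: [0.5799, 0.0741, 0.3042]
ee_rot: [-3.137, 0.001, 1.461]
wrist_force: [-0.3, -0.4, -2.0]
width: 0.0239
finger_force: 30.0
```

Run:
```python
from g import *
import cv2,json
togo((.5795,.0755))
c=robot.get_calibration("wrist");w=robot.snapshot("wrist");cv2.imwrite("pics/w4.png",np.ascontiguousarray(cv2.resize(w[40:220,240:420],(540,540))))
json.dump({k:np.array(v).tolist() for k,v in c.items()},open("w4.json","w"))
```

```text
[0.57987624 0.07408787 0.30415635] [-3.13747388e+00  7.95182426e-04  1.46131607e+00] dx,dy mm 1.3625709327380806 -0.5282765867741877 0.023945299925591843 [-0.2789278  -0.35244615 -1.98671607]
```

View pics/w4.png

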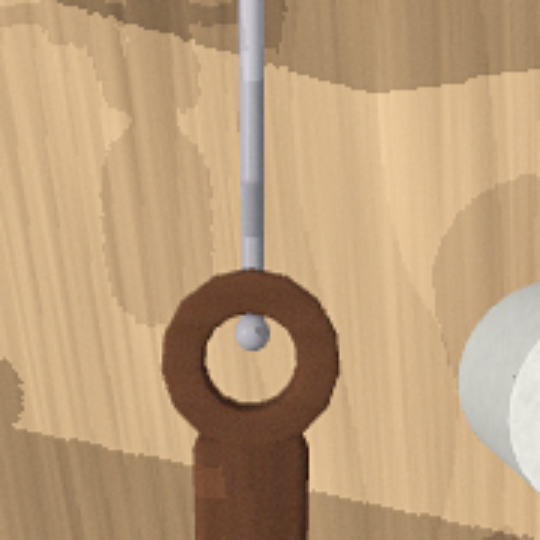

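The ball at (324,150) is inside the hole, whose centre is (323.7,159.7). Check the parallax.

Run:
```python
from h import *
import json
c=json.load(open("w4.json"));o=robot.get_obs();y=o["ee_rot"][2]
t=onz("w",324,150.2,.277,c)
for z in (.303,.309):
    e=onz("w",323.7,159.7,z,c);D=(t-e)[:2]
    print(e,t,"dx,dy",1e3*D@[np.cos(y),np.sin(y)],1e3*D@[np.sin(y),-np.cos(y)])
```

```text
[0.58728018 0.13416444 0.303     ] [0.58771758 0.13693336 0.277     ] dx,dy 2.8001245344329493 0.13247300864983952
[0.58738598 0.13497974 0.309     ] [0.58771758 0.13693336 0.277     ] dx,dy 1.9781482322522985 0.11632138380272558
```

Emit:
carry_out:
  increments:
    - [255, [2, 0, 0], 0]
    - [255, [0, 0, 8], 0]
    - [255, [0, 0, 8], 0]
    - [255, [0, 0, 8], 0]
    - [255, [0, 0, 0], 0]

```text
time: 12.5
tool_pos: [0.5801, 0.0764, 0.2802]
ee_rot: [-3.138, 0.001, 1.462]
wrist_force: [0.6, -0.4, -1.7]
width: 0.0236
finger_force: 30.0
```

Emit:
carry_out:
  increments:
    - [255, [0, 0, 8], 0]
    - [255, [0, 0, 8], 0]
    - [255, [0, 0, 8], 0]
    - [255, [0, 0, 5], 0]
    - [255, [0, 0, 0], 0]
    - [255, [0, 0, 0], 0]

```text
time: 13.1
tool_pos: [0.5808, 0.0764, 0.2534]
ee_rot: [-3.142, 0.0, 1.462]
wrist_force: [-0.1, -0.7, -0.1]
width: 0.0234
finger_force: 30.0
```

Emit:
carry_out:
  increments:
    - [255, [0, 0, 4], 0]
    - [255, [0, 0, 3], 0]
    - [255, [0, 0, 0], 0]
    - [255, [0, 0, 0], 0]

```text
time: 13.5
tool_pos: [0.581, 0.0767, 0.2468]
ee_rot: [3.141, -0.001, 1.462]
wrist_force: [1.5, 1.3, 1.6]
width: 0.0237
finger_force: 30.0
```

Run:
```python
from g import *
import cv2
togo((.5795,.0755))
w=robot.snapshot("wrist");s=robot.snapshot("scene")
cv2.imwrite("pics/w5.png",np.hstack([cv2.resize(w[60:220,240:400],(400,400)),cv2.resize(s[90:210,320:440],(400,400),interpolation=2)]))
```

```text
[0.58103401 0.07670115 0.24682655] [ 3.14071800e+00 -6.16660241e-04  1.46202957e+00] dx,dy mm -1.3605744659362666 -1.3945592133453781 0.023686425727125596 [1.4810064  1.30406179 1.63173239]
```

View pics/w5.png

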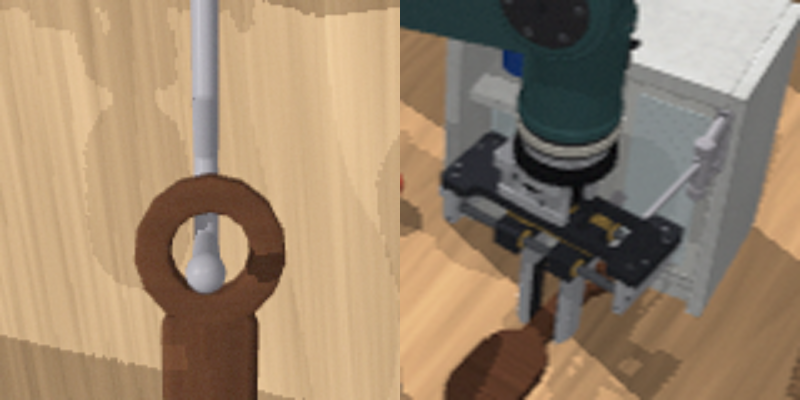

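The upright goes through the hole and the ring's inner side touches the hook's bend (about 2 N of lift). All 10 views are used, so from here I go by numbers. Release.

Emit:
carry_out:
  increments:
    - [0, [0, 0, 0], 0]
    - [0, [0, 0, 0], 0]
    - [0, [0, 0, 0], 0]
    - [0, [0, 0, 0], 0]
    - [0, [0, 0, 0], 0]
    - [0, [0, 0, 0], 0]
    - [0, [0, 0, 0], 0]
    - [0, [0, 0, 0], 0]

```text
time: 14.4
tool_pos: [0.5808, 0.0764, 0.2464]
ee_rot: [-3.142, 0.0, 1.462]
wrist_force: [-0.4, 0.9, -1.1]
width: 0.0842
finger_force: 0.0
```

```bash
cat > blob.py <<'E'
from h import *
import cv2
def blobs(n,img,a=40):
    b,g,r=[img[...,i].astype(int) for i in range(3)]
    m=((r<125)&(r>25)&(r-b>12)&(r-g>8)&(g<75)&(r>1.35*g)).astype(np.uint8)
    k,_,st,ce=cv2.connectedComponentsWithStats(m)
    for i in range(1,k):
        if st[i][4]>a: print(n,st[i].tolist(),ce[i].round(1))
E
python3 - <<'E'
from blob import *
for n in ("scene","wrist"):
    img=robot.snapshot(n);cv2.imwrite(f"pics/rel_{n}.png",img);blobs(n,img)
blobs("scene0",cv2.imread("pics/scene0.png"));blobs("w5prev: w3",cv2.imread("pics/w3.png"))
seat=np.array([.606,.314])+.164*np.array([np.cos(-1.68),np.sin(-1.68)])
for z in (.25,.2,.17,.11,.05): print(z,proj("scene",[*seat,z]),proj("wrist",[*seat,z]))
E
```

```text
scene [0, 0, 172, 117, 3071] [92.7 49.7]
scene [244, 0, 66, 42, 1746] [282.9  14.8]
scene [168, 37, 17, 53, 131] [175.8  62.5]
scene [180, 38, 19, 63, 543] [190.3  64.1]
scene [547, 145, 93, 255, 2713] [606.3 241.2]
scene [294, 147, 26, 6, 66] [307.5 150.4]
scene [340, 172, 37, 61, 840] [357.2 207.9]
scene [256, 290, 26, 59, 879] [269.3 324.5]
wrist [2, 0, 44, 50, 578] [28.3 24.6]
wrist [297, 130, 63, 148, 6013] [327.5 209.4]
wrist [284, 349, 46, 35, 536] [302.5 368.6]
scene0 [0, 0, 119, 95, 1790] [58.9 54.1]
scene0 [169, 0, 141, 71, 4783] [257.9  23.5]
scene0 [158, 60, 14, 38, 103] [164.9  78.2]
scene0 [148, 78, 12, 30, 84] [153.3  92.9]
scene0 [133, 88, 13, 29, 88] [139.2 102.1]
scene0 [547, 145, 93, 255, 2724] [606.2 241. ]
scene0 [294, 148, 26, 5, 66] [306.7 150.5]
scene0 [311, 234, 21, 59, 750] [321.1 268.7]
scene0 [256, 290, 26, 59, 888] [269.4 324.3]
w5prev: w3 [59, 0, 37, 40, 297] [81.9 19.1]
w5prev: w3 [537, 0, 50, 309, 2691] [562.4 137.5]
w5prev: w3 [18, 38, 35, 46, 151] [32.8 64.1]
w5prev: w3 [6, 65, 8, 12, 60] [ 8.9 70.1]
w5prev: w3 [295, 130, 58, 159, 4721] [325.  203.5]
w5prev: w3 [299, 316, 50, 2, 98] [323.5 316.5]
w5prev: w3 [290, 348, 68, 36, 2294] [323.8 365.3]
0.25 [379.28660655 168.62835021] [320.67613013 134.7694153 ]
0.2 [377.56580231 181.04560856] [321.28464258 131.20138481]
0.17 [376.5813554  188.14934024] [321.52958426 129.76516214]
0.11 [374.71203881 201.63825802] [321.87399092 127.74572371]
0.05 [372.96466548 214.24723788] [322.10456582 126.39374107]
```

Emit:
carry_out:
  increments:
    - [0, [0, 0, 0], 0]
    - [0, [0, 0, 0], 0]
    - [0, [0, 0, 0], 0]
    - [0, [0, 0, 0], 0]
    - [0, [0, 0, 0], 0]
    - [0, [0, 0, 0], 0]

```text
time: 15.1
tool_pos: [0.5809, 0.0764, 0.2465]
ee_rot: [3.141, 0.0, 1.462]
wrist_force: [-0.1, 0.5, -0.0]
width: 0.094
finger_force: 0.0
```

Run:
```python
from blob import *
o=robot.get_obs();print(o["width"],o["finger_force"],o["wrist_force"])
old=cv2.imread("pics/rel_scene.png")
for n in ("scene","wrist"):
    img=robot.snapshot(n);cv2.imwrite(f"pics/rel2_{n}.png",img);blobs(n,img,300)
# brush silhouette as text from the scene
img=robot.snapshot("scene")
b,g,r=[img[...,i].astype(int) for i in range(3)]
m=((r<125)&(r>25)&(r-b>12)&(r-g>8)&(g<75)&(r>1.35*g))
for y in range(164,240,2): print(y,"".join("#" if m[y,x] else "." for x in range(335,395)))
```

```text
0.09403545697018442 0.0 [-0.13303204  0.53564914 -0.04498912]
scene [0, 0, 172, 117, 3075] [92.6 49.7]
scene [244, 0, 66, 42, 1748] [282.8  14.8]
scene [180, 38, 19, 63, 538] [190.3  64. ]
scene [547, 145, 93, 255, 2706] [606.3 240.7]
scene [353, 173, 26, 57, 703] [366.  207.4]
scene [256, 290, 26, 59, 880] [269.4 324.3]
wrist [2, 0, 44, 50, 583] [28.3 24.6]
wrist [298, 124, 62, 110, 4175] [329.9 179.7]
wrist [284, 349, 46, 41, 564] [302.5 369. ]
164 ............................................................
166 ............................................................
168 ............................................................
170 ............................................................
172 .....................................#......................
174 ....................................###.....................
176 ....................................####....................
178 .....................................#####..................
180 ....................................########................
182 ...................................#########................
[... 1120 characters left out ...]
....#####################.........................
220 .............#####################..........................
222 .............####################...........................
224 .............###################............................
226 .............###################............................
228 ..............#################.............................
230 ...............##############...............................
232 .................##########.................................
234 ............................................................
236 ............................................................
238 ............................................................
```

Emit:
carry_out:
  increments:
    - [0, [0, 0, 0], 0]
    - [0, [0, 0, 0], 0]
    - [0, [0, 0, 0], 0]
    - [0, [0, 0, 0], 0]
    - [0, [0, 0, 0], 0]
    - [0, [0, 0, 0], 0]
    - [0, [0, 0, 0], 0]
    - [0, [0, 0, 0], 0]

```text
time: 16.05
tool_pos: [0.5808, 0.0764, 0.2464]
ee_rot: [-3.142, 0.0, 1.462]
wrist_force: [-0.3, 0.4, 0.5]
width: 0.0937
finger_force: 0.0
```

Run:
```python
from blob import *
def one(img):
    b,g,r=[img[...,i].astype(int) for i in range(3)]
    m=((r<125)&(r>25)&(r-b>12)&(r-g>8)&(g<75)&(r>1.35*g)).astype(np.uint8)
    k,_,st,ce=cv2.connectedComponentsWithStats(m[150:245,330:400]); i=1+st[1:,4].argmax();return st[i].tolist(),ce[i].round(1)+[330,150]
for _ in range(14): print(one(robot.snapshot("scene")))
```

```text
([26, 23, 23, 56, 632], array([367.6, 206.4]))
([29, 27, 20, 49, 566], array([369.3, 205.2]))
([33, 23, 18, 47, 453], array([372.1, 202. ]))
([38, 28, 17, 35, 299], array([375.4, 198.7]))
([42, 29, 17, 26, 155], array([379.3, 194. ]))
([53, 36, 8, 14, 66], array([387.3, 193.3]))
([55, 34, 8, 14, 70], array([388.1, 191. ]))
([54, 35, 8, 14, 71], array([387.7, 192.6]))
([49, 39, 11, 15, 84], array([385.2, 197.8]))
([40, 29, 17, 33, 257], array([377. , 198.6]))
([35, 28, 18, 41, 412], array([373.6, 202.4]))
([31, 27, 19, 47, 527], array([370.8, 205. ]))
([28, 24, 21, 54, 607], array([368.8, 206.3]))
([26, 23, 23, 56, 643], array([367.8, 206.9]))
```

It hangs and swings freely with a decaying swing. Withdraw straight up and let it damp.

Emit:
carry_out:
  increments:
    - [0, [0, 0, -15], 0]
    - [0, [0, 0, -20], 0]
    - [0, [0, 0, -20], 0]
    - [0, [0, 0, -25], 0]
    - [0, [0, 0, -20], 0]
    - [0, [0, 0, 0], 0]
    - [255, [0, 0, 0], 0]
    - [255, [0, 0, 0], 0]

```text
time: 17.55
tool_pos: [0.5805, 0.0764, 0.3451]
ee_rot: [-3.139, 0.0, 1.462]
wrist_force: [-0.3, 0.1, -1.1]
width: 0.0812
finger_force: 0.0
```

Emit:
carry_out:
  increments:
    - [255, [0, 0, 0], 0]
    - [255, [0, 0, 0], 0]
    - [255, [0, 0, 0], 0]
    - [255, [0, 0, 0], 0]
    - [255, [0, 0, 0], 0]
    - [255, [0, 0, 0], 0]
    - [255, [0, 0, 0], 0]
    - [255, [0, 0, 0], 0]

```text
time: 18.35
tool_pos: [0.5809, 0.0764, 0.3465]
ee_rot: [3.141, 0.0, 1.462]
wrist_force: [0.2, -1.2, -0.3]
width: 0.0174
finger_force: 0.0
```

Run:
```python
from g import *
import cv2
for _ in range(10):
    img=robot.snapshot("scene");b,g,r=[img[...,i].astype(int) for i in range(3)]
    m=((r<125)&(r>25)&(r-b>12)&(r-g>8)&(g<75)&(r>1.35*g)).astype(np.uint8)
    k,_,st,ce=cv2.connectedComponentsWithStats(m[150:245,330:400]); i=1+st[1:,4].argmax();print(st[i].tolist(),ce[i].round(1)+[330,150])
for y in range(160,240,2): print(y,"".join("#" if m[y,x] else "." for x in range(345,400)))
w=robot.snapshot("wrist");cv2.imwrite("pics/w6.png",w)
togo((.63,.24))
```

```text
[39, 18, 17, 47, 507] [377.5 194.3]
[41, 18, 18, 41, 420] [379.7 190.9]
[43, 18, 17, 36, 352] [381.  188.1]
[43, 18, 17, 34, 326] [381.2 186.7]
[42, 18, 17, 35, 337] [380.4 187.2]
[40, 18, 17, 38, 378] [378.8 189.3]
[37, 18, 19, 44, 464] [376.4 192.3]
[33, 18, 23, 50, 558] [374.  196.1]
[30, 18, 25, 55, 636] [372. 199.]
[29, 18, 27, 58, 685] [370.9 201. ]
160 .......................................................
162 .......................................................
164 .......................................................
166 .......................................................
168 ..................................###..................
170 .............................##...####.................
172 ............................##......###................
174 ............................####.....####..............
176 .............................######.####...............
178 .............................##########................
180 ............................#########..................
182 ...........................#########...................
184 ..................
[... 1144 characters left out ...]
#######..........................
224 ...................########............................
226 .......................................................
228 .......................................................
230 .......................................................
232 .......................................................
234 .......................................................
236 .......................................................
238 .......................................................
[0.58084221 0.07638254 0.3464419 ] [3.14157348e+00 1.15598874e-04 1.46175722e+00] dx,dy mm 167.9952619911297 31.060474245260888 2.51565238593317e-06 [-0.39705763  0.63771162  1.51166834]
```

Run:
```python
from g import *
togo((.628,.2195))
P=np.array([.606,.314]);y=1.462;tx=np.array([np.cos(y),np.sin(y)]);ty=np.array([np.sin(y),-np.cos(y)])
def pos(phi,r=.1):
    a=.054+phi;d=-np.array([np.cos(a),np.sin(a)]);n=np.array([np.sin(a),-np.cos(a)])
    return P+r*d+n*(.003+.008*abs(n@tx)+.0125*abs(n@ty))
ph=1.41-(1.38)*(1-np.cos(np.pi*np.linspace(0,1,31)))/2
X=np.array([pos(p) for p in ph]);print("first contact",X[0],"end",X[-1])
for p,a,b in zip(ph[1:],X,X[1:]): print(round(p,2),[round(1e3*float((b-a)@tx),1),round(1e3*float((b-a)@ty),1)])
```

```text
[0.58084221 0.07638254 0.3464419 ] [3.14157348e+00 1.15598874e-04 1.46175722e+00] dx,dy mm 147.3993626145 31.303226933697417 2.51565238593317e-06 [-0.39705763  0.63771162  1.51166834]
first contact [0.61076823 0.21291583] end [0.50746402 0.29240975]
1.41 [-0.1, -0.4]
1.39 [-0.2, -1.0]
1.38 [-0.3, -1.7]
1.35 [-0.3, -2.4]
1.32 [-0.3, -3.1]
1.28 [-0.2, -3.7]
1.23 [-0.1, -4.3]
1.18 [0.1, -4.9]
1.13 [0.4, -5.4]
1.06 [0.8, -5.9]
1.0 [1.2, -6.2]
0.93 [1.7, -6.5]
0.86 [2.3, -6.6]
0.79 [2.9, -6.7]
0.72 [3.4, -6.6]
0.65 [3.9, -6.4]
0.58 [4.4, -6.0]
0.51 [4.8, -5.6]
0.44 [5.0, -5.1]
0.38 [5.2, -4.6]
0.31 [5.2, -4.0]
0.26 [5.1, -3.4]
0.21 [4.8, -2.8]
0.16 [4.4, -2.3]
0.12 [3.9, -1.8]
0.09 [3.4, -1.4]
0.06 [2.7, -1.0]
0.05 [2.0, -0.7]
0.03 [1.2, -0.4]
0.03 [0.4, -0.1]
```

Emit:
carry_out:
  increments:
    - [255, [20, 10, 0], 0]
    - [255, [30, 10, 0], 0]
    - [255, [30, 10, 0], 0]
    - [255, [30, 0, 0], 0]
    - [255, [25, 0, 0], 0]
    - [255, [12, 0, 0], 0]
    - [255, [0, 0, 0], 0]
    - [255, [0, 0, 0], 0]

```text
time: 19.7
tool_pos: [0.6267, 0.2185, 0.3465]
ee_rot: [3.141, 0.001, 1.461]
wrist_force: [0.5, -0.3, -0.6]
width: 0.0004
finger_force: 0.0
```

Emit:
carry_out:
  increments:
    - [255, [0, 0, 25], 0]
    - [255, [0, 0, 30], 0]
    - [255, [0, 0, 30], 0]
    - [255, [0, 0, 19], 0]
    - [255, [0, 0, 0], 0]
    - [255, [-2, -4, 0], 0]
    - [255, [-2, -4, 0], 0]
    - [255, [-2, -3, 0], 0]

```text
time: 20.5
tool_pos: [0.6154, 0.2142, 0.245]
ee_rot: [3.138, -0.001, 1.461]
wrist_force: [-0.3, -0.4, 1.0]
width: 0.0003
finger_force: 0.0
```

Emit:
carry_out:
  increments:
    - [255, [-1, -3, 0], 0]
    - [255, [0, -2, 0], 0]
    - [255, [-0.5, -2.5, 0], 0]
    - [255, [-0.5, -3, 0], 0]
    - [255, [-0.3, -3.5, 0], 0]
    - [255, [0, -4.3, 0], 0]
    - [255, [0, -5, 0], 0]
    - [255, [0.5, -5.5, 0], 0]

```text
time: 21.3
tool_pos: [0.5858, 0.2159, 0.2423]
ee_rot: [-3.141, 0.0, 1.462]
wrist_force: [1.4, -0.2, -1.5]
width: 0.0003
finger_force: 0.6
```

Emit:
carry_out:
  increments:
    - [255, [0.8, -5.9, 0], 0]
    - [255, [1.2, -6.2, 0], 0]
    - [255, [1.7, -6.5, 0], 0]
    - [255, [2.3, -6.6, 0], 0]
    - [255, [2.9, -6.7, 0], 0]
    - [255, [3.4, -6.6, 0], 0]
    - [255, [3.9, -6.4, 0], 0]
    - [255, [4.4, -6, 0], 0]

```text
time: 22.1
tool_pos: [0.5372, 0.2422, 0.2425]
ee_rot: [-3.141, 0.0, 1.462]
wrist_force: [2.6, -0.5, 0.4]
width: 0.0007
finger_force: 0.5
```

Run:
```python
from g import *
import cv2
togo((.5075,.2924))
P=np.array([.606,.314])
img=robot.snapshot("scene");cv2.imwrite("pics/f1.png",img)
b,g,r=[img[...,i].astype(int) for i in range(3)]
m=((r<125)&(r>25)&(r-b>12)&(r-g>8)&(g<75)&(r>1.35*g))
for y in range(110,230,3): print(y,"".join("#" if m[y,x] else "." for x in range(325,400)))
for f in (.5,.6,.7): print(f,[proj("scene",[*(P-.164*np.array([np.cos(f+.054),np.sin(f+.054)])),z]).round(0) for z in(.23,.05)])
```

```text
[0.53719087 0.24217845 0.24247723] [-3.14123238e+00  2.87300568e-04  1.46178343e+00] dx,dy mm 46.69315759586403 -34.97858045322238 0.0006915322006080317 [ 2.59645402 -0.51832995  0.44285098]
110 ...........................................................................
113 ...........................................................................
116 ...........................................................................
119 ...........................................................................
122 ...........................................................................
125 ...........................................................................
128 ...........................................................................
131 ...........................................................................
134 ...........................................................................
137 ...........................................................................
140 .............................###...........................................
143 .........................
[... 1731 characters left out ...]
209 ...........................................................................
212 ...........................................................................
215 ...........................................................................
218 ...........................................................................
221 ...........................................................................
224 ...........................................................................
227 ...........................................................................
0.5 [array([354., 142.]), array([351., 183.])]
0.6 [array([355., 146.]), array([352., 187.])]
0.7 [array([356., 150.]), array([353., 191.])]
```

Emit:
carry_out:
  increments:
    - [255, [4.8, -5.6, 0], 0]
    - [255, [5, -5.1, 0], 0]
    - [255, [5.2, -4.6, 0], 0]
    - [255, [5.2, -4, 0], 0]
    - [255, [5.1, -3.4, 0], 0]
    - [255, [4.8, -2.8, 0], 0]
    - [255, [4.4, -2.3, 0], 0]
    - [255, [3.9, -1.8, 0], 0]

```text
time: 22.95
tool_pos: [0.5124, 0.2837, 0.2423]
ee_rot: [-3.141, 0.0, 1.462]
wrist_force: [1.0, -0.6, 0.8]
width: 0.0006
finger_force: 0.5
```

Emit:
carry_out:
  increments:
    - [255, [3, -1.4, 0], 0]
    - [255, [2.2, -1, 0], 0]
    - [255, [1.5, 0, 0], 0]
    - [255, [1, 0, 0], 0]
    - [255, [0, 0, 0], 0]
    - [255, [0, 0, 0], 0]

```text
time: 23.55
tool_pos: [0.511, 0.2912, 0.2423]
ee_rot: [-3.141, -0.0, 1.462]
wrist_force: [-0.2, -0.4, 0.8]
width: 0.0002
finger_force: 0.2
```

```bash
python3 -c "
from g import *
togo((.5075,.2924))"
```

```text
[0.51096648 0.29121554 0.24233876] [-3.14110881e+00 -7.73559226e-05  1.46178906e+00] dx,dy mm 0.8003052710289058 -3.574768431895023 0.00017233636140939616 [-0.22520667 -0.38868784  0.80135859]
```

Emit:
carry_out:
  increments:
    - [255, [1, 0, 0], 0]
    - [255, [1, 0, 0], 0]
    - [255, [1, 0, 0], 0]
    - [255, [0, 0, 0], 0]
    - [255, [0, 0, 0], 0]

```text
time: 24.05
tool_pos: [0.5114, 0.2942, 0.2424]
ee_rot: [-3.142, 0.0, 1.462]
wrist_force: [-0.9, -0.8, -0.4]
width: 0.0002
finger_force: 0.5
```

Emit:
carry_out:
  increments:
    - [255, [-8, 0, 0], 0]
    - [255, [-20, 0, 0], 0]
    - [255, [-25, 0, 0], 0]
    - [255, [-25, 0, -20], 0]
    - [255, [-25, 0, -40], 0]
    - [255, [-40, 0, -40], 0]
    - [255, [-40, 0, 0], 0]
    - [255, [-30, 0, 0], 0]

```text
time: 24.85
tool_pos: [0.489, 0.0851, 0.3403]
ee_rot: [3.136, -0.001, 1.461]
wrist_force: [0.2, 0.6, -0.2]
width: 0.0005
finger_force: 0.0
```

Emit:
carry_out:
  increments:
    - [255, [-30, 10, 0], 0]
    - [255, [-30, 10, 0], 0]
    - [255, [0, 0, 0], 0]
    - [255, [0, 0, 0], 0]
    - [255, [0, 0, 0], 0]
    - [255, [0, 0, 0], 0]
    - [255, [0, 0, 0], 0]
    - [255, [0, 0, 0], 0]

```text
time: 25.65
tool_pos: [0.502, 0.0259, 0.3379]
ee_rot: [3.141, -0.0, 1.463]
wrist_force: [0.3, 0.0, -0.3]
width: 0.0003
finger_force: 0.0
```

```bash
cat > chk.py <<'E'
from g import *
import cv2
P=np.array([.606,.314])
for k in range(16):
    img=robot.snapshot("scene")
    b,g,r=[img[...,i].astype(int) for i in range(3)]
    m=((r<125)&(r>25)&(r-b>12)&(r-g>8)&(g<75)&(r>1.35*g))
    q=m[100:190,325:375].astype(np.uint8);n,_,st,ce=cv2.connectedComponentsWithStats(q);i=1+st[1:,4].argmax();print(st[i].tolist(),ce[i].round(1))
for y in range(100,200,3): print(y,"".join("#" if m[y,x] else "." for x in range(325,380)))
for f in (0,.1,.2): print(f,[proj("scene",[*(P-rr*np.array([np.cos(f+.054),np.sin(f+.054)])),z]).round(1).tolist() for rr,z in((.164,.248),(.164,.23),(.164,.05),(.18,.279))])
t=robot.snapshot("top");cv2.imwrite("pics/t_end.png",t);cv2.imwrite("pics/s_end.png",img)
o=robot.get_obs();print(o["time"],o["tool_pos"])
E
python3 chk.py
```

```text
[27, 52, 5, 13, 41] [29.2 58.5]
[30, 49, 5, 16, 52] [31.7 57.4]
[32, 47, 5, 18, 54] [33.6 56.6]
[32, 47, 6, 19, 60] [33.8 56.7]
[31, 47, 6, 20, 64] [32.8 57.6]
[29, 49, 6, 19, 64] [30.8 59.2]
[26, 52, 6, 18, 58] [28.  61.1]
[23, 55, 5, 15, 47] [24.8 62.5]
[20, 57, 6, 14, 49] [22.4 63.2]
[19, 57, 6, 14, 53] [21.2 63.4]
[19, 57, 6, 14, 48] [21.2 63.3]
[21, 58, 5, 12, 45] [22.7 63.1]
[23, 55, 6, 15, 52] [25.2 62.3]
[26, 53, 5, 16, 54] [28.1 60.8]
[29, 49, 6, 19, 61] [30.8 58.8]
[31, 48, 5, 18, 58] [32.6 57.5]
100 .......................................................
103 .......................................................
106 .......................................................
109 .......................................................
112 .......................................................
115 .......................................................
118 .......................................................
121 ..................................####.................
124 ................................###....................
127 ............................................
[... 996 characters left out ...]
...................................
181 .......................................................
184 .......................................................
187 .......................................................
190 .......................................................
193 .......................................................
196 .......................................................
199 .......................................................
0 [[360.2, 120.6], [359.8, 125.2], [356.4, 166.5], [356.1, 110.9]]
0.1 [[358.1, 123.7], [357.7, 128.3], [354.4, 169.5], [353.7, 114.2]]
0.2 [[356.4, 127.0], [356.1, 131.6], [352.9, 172.8], [351.9, 117.8]]
26.5 [0.50211156 0.02517106 0.33779022]
```

Folded and hanging, but still swinging about ±6 px. Let it damp.

Emit:
carry_out:
  increments:
    - [255, [0, 0, 0], 0]
    - [255, [0, 0, 0], 0]
    - [255, [0, 0, 0], 0]
    - [255, [0, 0, 0], 0]
    - [255, [0, 0, 0], 0]
    - [255, [0, 0, 0], 0]
    - [255, [0, 0, 0], 0]
    - [255, [0, 0, 0], 0]

```text
time: 27.3
tool_pos: [0.5021, 0.0252, 0.3378]
ee_rot: [3.142, 0.0, 1.462]
wrist_force: [-0.2, -0.0, 0.4]
width: 0.0006
finger_force: 0.0
```

```bash
python3 - <<'E'
from h import *
for _ in range(70): robot.snapshot("top")
E
python3 chk.py | head -16
```

```text
[26, 52, 6, 16, 51] [28.4 60.1]
[27, 52, 5, 15, 43] [29.  59.6]
[27, 52, 6, 14, 46] [29.5 58.8]
[28, 52, 4, 14, 47] [29.6 58.9]
[27, 52, 5, 14, 47] [29.3 58.9]
[27, 52, 5, 15, 46] [29.  59.9]
[26, 53, 5, 15, 53] [28.2 60.3]
[25, 53, 6, 16, 52] [27.5 61.2]
[25, 53, 6, 17, 60] [26.9 61.8]
[24, 54, 6, 17, 55] [26.5 62.2]
[24, 54, 6, 17, 60] [26.3 62.7]
[24, 54, 6, 17, 59] [26.3 62.6]
[24, 53, 7, 18, 60] [26.8 61.8]
[25, 53, 6, 17, 54] [27.1 61.5]
[26, 53, 5, 16, 51] [27.8 60.8]
[26, 52, 6, 16, 51] [28.4 60.1]
```

Swing is now about ±8 mm at under 0.1 m/s. The eye's top is at scene (360,122), which matches the folded-arm prediction of (360,121). Handing in.

```bash
python3 -c "
from bench import robot
print(robot.close_job())"
```

```text
the job is handed in; nothing more can be done
None
```

I handed the job in at about 32 s of the 72 s: the wooden brush hangs by its eye in the hook's dip, the arm is folded to about 0.01 rad by my estimate, the swing is small, and I moved nothing else on the worktop. `close_job` returned no verdict, and since all ten picture views were used before the release, the hang and fold were checked only by measuring the images.

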